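# Drive a stuck alignment plug out of a tilted optics mount

## Robot

A 6-joint arm with a two-finger parallel gripper is mounted at the origin on a cart in front of the work surface, level with it; the furniture and walls round the work are solid. World frame = base frame: x ahead of the robot, y to its left, z up, the work surface at z = 0. Lengths are in m, angles in degrees, forces in N, time in s.
With the tool pointing down it reaches from about 0.375 to 0.9 m from the base axis. Payload 3.1 kg.
Tool frame: the origin (TCP) lies between the finger pads; the fingertips stand 11 mm ahead of it and the grasp point (between the pads) lies 8 mm behind it; z points along the fingers, y is the line along which they close (so a half turn about z gives the same grasp; the last joint's range is limited). The gripper opens to 87 mm and grips with 3 to 60 N. Pads are 19 mm wide; open, the fingers measure 117 mm over their backs; the gripper's body (75 mm by 190 mm) begins 51 mm behind the grasp point.
Start: joints at [59.043, 30.224, 82.088, -0, 67.689, -10.227], TCP at [0.221, 0.585, 0.234] pointing down, gripper open.
Joint ranges: [-176.69, 176.69], [-43.24, 126.21], [12.49, 139.97], [-82, 262], [0, 151.66], [-163.58, 163.58]. Speed limits (degrees/s): [159.86, 159.86, 180, 180, 180, 180].

## Interface

Orientations are given as a 3x3 rotation matrix whose columns are the frame's x, y, z axes.
In Python, from rig import bot gives the robot as it stands.
- The arm moves only by the tool apply_moves, never from a script. Its argument "steps" is a list that holds one entry, the list of rows, each a list of 7 numbers: the shift along the tool's x, y, z in cm, then the turn, a rotation vector about the tool's x, y, z in degrees, then the gripper command: -1 is shut, 1 is fully open, values between are in proportion. In form: [[[dx, dy, dz, rx, ry, rz, jaw], ...]]. A call has 1 to 20 rows; each row is the pose to reach, as a shift and turn from the pose commanded when the call began, along the tool's axes at that moment; what a row does not reach only later rows make up. A row lasts 1/8 s, in which the tool goes at most 62.5 mm and 10.7 degrees, less where a joint would pass 70% of its speed; a pose out of reach is approached as far as the arm can. A call with a gripper value outside its range is refused whole. The fingers move at their own pace and stop on an object; the grip force is fixed at half the most. Time passes only in rows, so rows that repeat a pose let the fingers close. It gives the time, the measured TCP pose, the force, the opening and the grip force at its end, in the units of the state.
- bot.read_state(): the state, without advancing time (a new reading comes with each control period).
- bot.capture(name): name is "scene" or "top"; returns the picture (480x640x3 uint8, blue, green, red); there is no depth.
- bot.camera_model(name): a dict with "intrinsics" (3x3 intrinsics, pixels), "R" (3x3) and "t" (3): a world point X has camera coordinates R X + t. Camera axes: x right, y down, z forward; pixel columns grow to the right and rows downward; lengths in m; the calibration is good to about 2 mm. A picture is of the moment at which its call begins. camera_model takes no time and is no camera call.
- bot.hand_in(): hands the job in; it is judged then, once.
The state is a dict: "time_s": time; "joint_positions": joint angles; "qvel": joint speeds; "tau": joint torques, N m; "position": TCP position; "tcp_rot": TCP orientation; "force": force on the tool from outside, world axes, zero at the start; "moment": the same for the moment, N m; "opening": opening from 0.0 (shut) to 1.0 (fully open); "grasp_force": force on a finger pad.
Only numpy, scipy, OpenCV 4.12 (cv2) and the standard library are available. Lean on these libraries where they do the work, as an engineer would, in place of code of your own. Each camera call takes 0.05 s, during which the arm holds its last target. There are 200 camera calls.

## Task

The steel plug is stuck in the slanting bore of the optics mount. Take the drift out of its rack, put its tip into the upper mouth of the bore and push the plug right through, so that it comes out below and drops into the catch tray; then hang the drift back in its rack, and leave the canister, the petri dish and the white pot where they stand.

Things in the scene. Friction and masses are not known exactly. Their poses are not given: they have to be found in the camera images.
- mount: Fixed fixture; origin on the table straight below the bore's lower mouth, z up, yaw about -90 degrees, varying, so that the bore leans to the robot's left. Open aluminium catch tray with black liner (inside x -70 to +100, y -45 to +45 mm, liner top z = 8, walls 28 high); two grey cheeks on it (tops z = 123, outer faces y = +-43, x -56 to -4 mm) carry a bored block that leans to -x.
- block: The bored block of the fixture, 64 x 64 mm, 70 mm long along the bore; origin at the bore's lower mouth, z along the bore. On its +x face (which looks upward) a steel spring plunger sticks out 26 mm, 14 mm along z from the lower mouth; its sprung tip presses on the plug from +x and reaches at most 5 mm into the emptied bore, giving way to a rod.
- bore_top (a point): Centre of the bore's upper mouth, in the block's upper face, 149 mm above the table. Its z axis is the bore's axis, pointing up and out of the mouth, 30 degrees from vertical (leaning to the mount's -x). The bore is round, 39 mm in diameter, and goes right through the 70 mm block.
- bore_bottom (a point): Centre of the bore's lower mouth, 70 mm from bore_top along the bore, 88 mm above the table, same axes as bore_top. Below it is the open tray.
- plug_center (a point): Centre of the stuck steel plug, a cylinder 36 mm in diameter, 60 mm long, 0.12 kg; z along its axis. At first its upper face is 8 mm below the upper mouth. It is held by friction: a push of about 8 to 17 N along the bore slides it down; it falls into the tray when its upper face nears the lower mouth (rod tip 60 to 70 mm deep; 80 mm to be sure).
- drift_grip (a point): Middle of the drift's round black grip (26 mm in diameter, 50 mm long); z from tip to grip. The drift, 148 mm long, 0.22 kg, is a steel shaft 22 mm in diameter and 90 mm long, a collar 44 mm in diameter and 8 mm thick, then the grip. This point is 25 mm above the collar and 123 mm from the tip. At first it hangs upright in the rack, this point 133 mm above the table.
- drift_tip (a point): Centre of the drift's flat, slightly bevelled tip, 123 mm below drift_grip along its axis; z as for drift_grip.
- rack_hole (a point): Centre of the drift's hole in the upper face of the fixed rack's top plate, 100 mm above the table. The plate is 80 x 84 mm and 8 mm thick, on two grey side walls, open below down to a base plate 8 mm high; the round hole is 29 mm in diameter. The drift hangs in it by its collar, the underside of the collar on the plate and the tip 90 mm below it.
- can_center (a point): Centre (32 mm above the table) of a clear canister with black screw lid, 45 mm in diameter, 64 mm high: a bystander.
- dish_center (a point): Centre (7 mm above the table) of a petri dish, 60 mm in diameter, 15 mm high: a bystander.
- pot_center (a point): Centre (37 mm above the table) of a white pot with a screw lid, 56 mm in diameter, 75 mm high: a bystander.
- plug: The stuck plug described at plug_center; its origin is the centre of its lower end face.
- drift: The drift described at drift_grip; its origin is the centre of its tip.
Mind the look-alikes: they are no part of the job. Leave any pink look-alike of the drift alone.

How it is judged:
By the outcome, as a careful person would: the job done as asked, in the order asked, and still so for the second after the job is handed in, with the robot touching nothing.
It also fails if it takes over 58 s, if anything falls off the work surface, if the arm or the gripper's body presses on something with over 40 N, if the wrist force passes 120 N, or if a joint passes its speed limit or range.

## Working session

There is one attempt and no reset: what is moved stays moved. The work goes in short steps, Python scripts to look and compute and a tool call to move; the robot and the scene stay as the last step left them, time stands still between calls to the robot, and variables do not carry over. Pictures are saved under pics/ and viewed, at most 10 in all, crops included, and the job is handed in when it is done.

Besides the shell and the picture viewer there is one more tool, called after ">>>" in YAML: its name, and indented under it one key for each argument. apply_moves: Moves the arm, as the interface text tells. Its arguments: {"type":"object","properties":{"steps":{"type":"array","items":{"type":"array","items":{"type":"array","items":{"type":"number"}}}}},"required":["steps"]}

```bash
mkdir -p pics; ls; python3 - <<'E'
from rig import bot
import cv2,numpy as np
np.set_printoptions(precision=4,suppress=True)
for n in("scene","top"):
    im=bot.capture(n);cv2.imwrite(f"pics/{n}0.png",im)
    m=bot.camera_model(n);print(n,m["intrinsics"],m["R"],m["t"],-np.array(m["R"]).T@m["t"])
s=bot.read_state();print(s)
E
```

```text
pics
scene [[522.6834   0.     322.2943]
 [  0.     522.6834 238.6547]
 [  0.       0.       1.    ]] [[ 0.7366 -0.676   0.0186]
 [-0.5041 -0.5673 -0.6512]
 [ 0.4508  0.4703 -0.7586]] [-0.3346  0.4387  0.9849] [ 0.0236 -0.4406  1.0391]
top [[500.1916   0.     326.5119]
 [  0.     500.1916 241.7264]
 [  0.       0.       1.    ]] [[ 0.0156 -0.9998 -0.0088]
 [-0.9972 -0.0149 -0.0738]
 [ 0.0737  0.0099 -0.9972]] [0.1217 0.5732 1.1918] [0.4818 0.1183 1.2319]
{'time_s': 0.1, 'joint_positions': array([ 59.0435,  30.2741,  82.1509,  -0.0022,  67.6871, -10.2262]), 'qvel': array([ 0.0234, -0.1002, -0.1225, -0.0341, -0.0071, -0.0222]), 'tau': array([ -0.0005, -44.0988, -17.7151,   0.0635,   0.0534,  -0.0001]), 'position': array([0.2209, 0.584 , 0.2327]), 'tcp_rot': array([[-0.9353,  0.354 , -0.001 ],
       [ 0.354 ,  0.9353, -0.0017],
       [ 0.0003, -0.0019, -1.    ]]), 'force': array([ 0.3894, -1.2497, -0.0353]), 'moment': array([-0.0127,  0.0002, -0.0316]), 'grasp_force': 0.0, 'opening': 0.9993512818347761}
```

View pics/scene0.png

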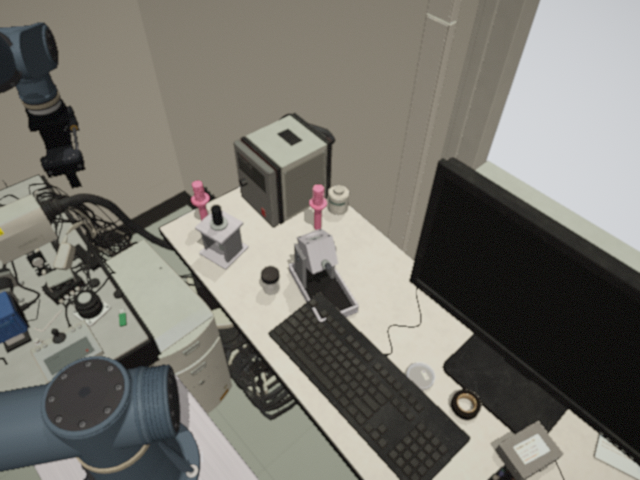

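View pics/top0.png

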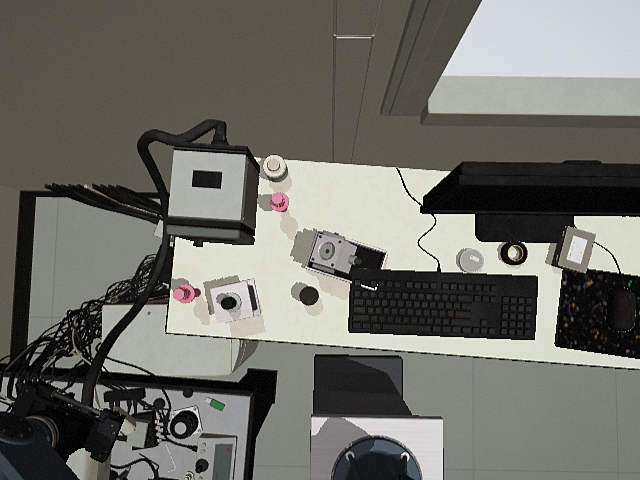

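The pictures show these positions:
- **Drift:** the real one is the black grip in the grey rack, top (228,302), scene (217,214).
- **Look-alikes:** two pink ones, top (184,293) and (280,202). The black-lidded canister at top (308,296) could also be confused with it.
- **Mount:** top (345,253), with the bore mouth near (328,250).

I choose the black grip in the rack and check it in a close crop.

```bash
python3 - <<'E'
import cv2,numpy as np
t=cv2.imread("pics/top0.png");s=cv2.imread("pics/scene0.png")
a=cv2.resize(t[215:335,165:395],None,fx=3.4,fy=3.4,interpolation=cv2.INTER_CUBIC)[:,:780]
b=cv2.resize(s[175:325,185:365],None,fx=4,fy=4,interpolation=cv2.INTER_CUBIC)
cv2.imwrite("pics/ct.png",a);cv2.imwrite("pics/cs.png",b)
E
```

```text
(no output)
```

View pics/ct.png

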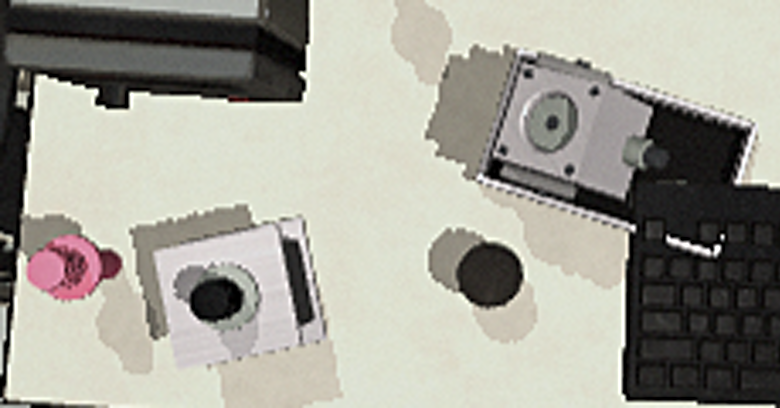

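View pics/cs.png

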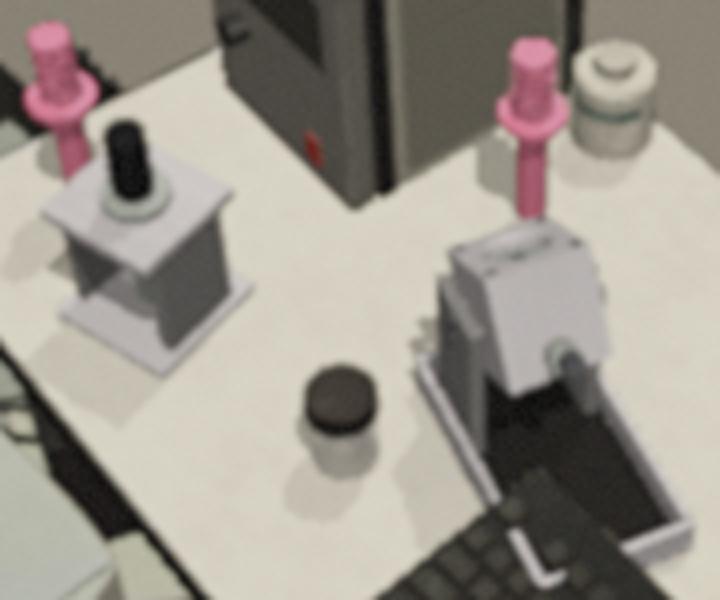

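The crop confirms the choice: a black grip with a steel collar in the grey rack, grip top at top (228.5,302.9). The bore mouth is at top (326.6,250.7) with the grey plug visible inside.

```bash
cat > h.py <<'E'
from rig import bot
import cv2,numpy as np
np.set_printoptions(precision=4,suppress=True)
def ray(n,p):
    m=bot.camera_model(n);R=np.array(m["R"]);d=R.T@np.linalg.solve(m["intrinsics"],[*p,1.]);return -R.T@np.array(m["t"]),d/np.linalg.norm(d)
def onz(n,p,z):
    c,d=ray(n,p);return c+d*(z-c[2])/d[2]
def two(p,q):
    a,u=ray("top",p);b,v=ray("scene",q)
    st=np.linalg.lstsq(np.c_[u,-v],b-a,rcond=None)[0];P=a+u*st[0];Q=b+v*st[1];return (P+Q)/2,np.linalg.norm(P-Q)*1000
def proj(n,X):
    m=bot.camera_model(n);x=np.array(m["intrinsics"])@(np.array(m["R"])@np.asarray(X)+m["t"]);return x[:2]/x[2]
E
python3 - <<'E'
from h import *
T=lambda x,y:(165+x/3.4-.35,215+y/3.4-.35)
S=lambda x,y:(185+x/4-.375,175+y/4-.375)
print("griptop .158",onz("top",T(215,298),.158),onz("scene",S(126,128),.158),two(T(215,298),S(126,128)))
print("bore .149",onz("top",T(549.5,121.5),.149),two(T(549.5,121.5),S(518,243)))
print("collar",onz("top",T(218,297),.108))
for a in [(520,50),(755,125),(482,181)]: print("tray",onz("top",T(*a),.028))
for a in [(528,73),(594,91),(570,169),(502,150)]: print("screw",onz("top",T(*a),.149))
print("rackplate",[onz("top",T(*a),.1)[:2] for a in [(155,252),(278,222),(302,344),(180,368)]])
print("can",onz("top",T(490,274),.064),"pink",onz("top",T(46,268),.158),"pot",onz("top",(274,168),.075),"dish",onz("top",(470,260),.015))
print("box?",onz("top",(253,240),.0),onz("top",(278,204),.158), onz("top",(253,240),.3),onz("top",(253,150),.3))
E
```

```text
griptop .158 [0.4282 0.3378 0.158 ] [0.4286 0.3428 0.158 ] (array([0.4274, 0.3377, 0.1627]), np.float64(2.6900079350349784))
bore .149 [0.543  0.1294 0.149 ] (array([0.5432, 0.129 , 0.152 ]), np.float64(0.9409526700152464))
collar [0.4264 0.3461 0.108 ]
tray [0.6005 0.1524 0.028 ]
tray [ 0.5496 -0.015   0.028 ]
tray [0.507  0.1777 0.028 ]
screw [0.5738 0.1436 0.149 ]
screw [0.5629 0.1013 0.149 ]
screw [0.5129 0.1158 0.149 ]
screw [0.5244 0.1593 0.149 ]
rackplate [array([0.455 , 0.3905]), array([0.4762, 0.3092]), array([0.396 , 0.2911]), array([0.379 , 0.3714])]
can [0.4428 0.1693 0.064 ] pink [0.4453 0.445  0.158 ] pot [0.739  0.2558 0.075 ] dish [ 0.5325 -0.2184  0.015 ]
box? [0.5744 0.3125 0.    ] [0.6416 0.2354 0.158 ] [0.5519 0.2652 0.3   ] [0.723  0.2697 0.3   ]
```

```bash
python3 - <<'E'
from h import *
T=lambda x,y:(165+x/3.4-.35,215+y/3.4-.35)
S=lambda x,y:(185+x/4-.375,175+y/4-.375)
print("pink1",two(T(46,268),S(50,33)),"pink2",two((280,199),S(535,45)))
print("boxbottom",onz("scene",S(355,207),0.),proj("top",onz("scene",S(355,207),0.)))
s=cv2.imread("pics/scene0.png");t=cv2.imread("pics/top0.png")
a=cv2.resize(s[105:230,225:345],None,fx=3.2,fy=3.2);b=cv2.resize(t[125:250,165:290],None,fx=3.2,fy=3.2)
cv2.imwrite("pics/box.png",np.hstack([a,b]));print(a.shape)
E
```

```text
pink1 (array([0.4448, 0.4478, 0.1494]), np.float64(0.5502394206703606)) pink2 (array([0.6508, 0.2313, 0.1642]), np.float64(1.973337282769935))
boxbottom [0.5727 0.3222 0.    ] [249.0793 240.6465]
(400, 384, 3)
```

View pics/box.png

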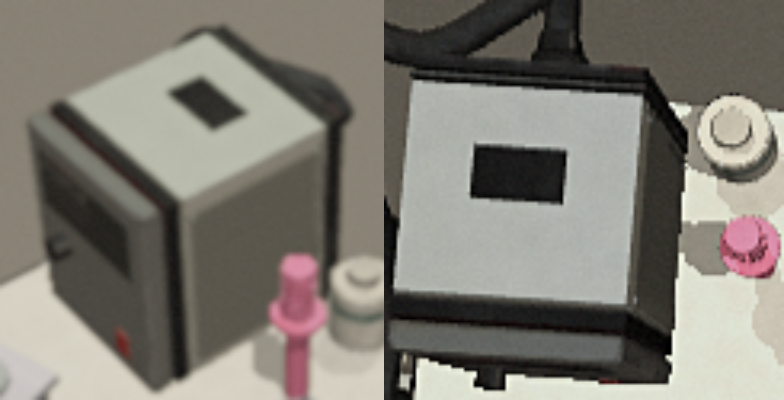

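```bash
python3 - <<'E'
from h import *
print(two((242.8,220.3),(281,167.5)),two((239.5,238),(225+160/3.2,105+218/3.2)))
# tool-frame plan: from current pose
s=bot.read_state();R=s["tcp_rot"]
yaw=np.radians(-106.5);mx=np.array([np.cos(yaw),np.sin(yaw),0]);my=np.array([-mx[1],mx[0],0])
Rg=np.c_[np.cross(my,[0,0,-1]),my,[0,0,-1]]
from scipy.spatial.transform import Rotation as Ro
print("turn",Ro.from_matrix(R.T@Rg).as_rotvec(degrees=True))
# grasp TCP: grasp point 8mm behind TCP -> TCP z=.133-.008
for z in(.25,.125): print(z,(R.T@(np.array([.428,.339,z])-s["position"]))*100)
E
```

```text
(array([0.5977, 0.3036, 0.2059]), np.float64(4.55437465254673)) (array([0.5678, 0.3036, 0.2061]), np.float64(13.393944643849862))
turn [-0.1026  0.0684 85.7705]
0.25 [-28.0434 -15.5841  -1.7133]
0.125 [-28.0473 -15.56    10.7867]
```

The box top is about 0.21 m high with its near corner at (0.565, 0.305), and the pink tops are near 0.155 m, so the path is clear. I'm going above the drift.

>>> apply_moves:
  steps:
    - [[-7,-4,-1,0,0,20,0.1],[-14,-8,-1.7,0,0,40,0.1],[-21,-12,-1.7,0,0,60,0.1],[-28,-15.6,-1.7,0,0,75,0.1],[-28,-15.6,-1.7,0,0,85.8,0.1],[-28,-15.6,-1.7,0,0,85.8,0.1],[-28,-15.6,-1.7,0,0,85.8,0.1],[-28,-15.6,-1.7,0,0,85.8,0.1],[-28,-15.6,-1.7,0,0,85.8,0.1],[-28,-15.6,-1.7,0,0,85.8,0.1]]

```text
time_s: 1.35
position: [0.4276, 0.3395, 0.2503]
tcp_rot: [[0.282, 0.959, -0.001], [0.959, -0.282, -0.0], [-0.0, -0.0, -1.0]]
force: [-0.5, 0.6, -0.1]
opening: 0.546
grasp_force: 0.0
```

```bash
python3 - <<'E'
from h import *
t=bot.capture("top");s=bot.capture("scene")
p=proj("top",[.428,.34,.133]).astype(int);q=proj("scene",[.428,.34,.133]).astype(int);print(p,q)
a=cv2.resize(t[p[1]-50:p[1]+50,p[0]-50:p[0]+50],None,fx=4,fy=4);b=cv2.resize(s[q[1]-50:q[1]+50,q[0]-50:q[0]+50],None,fx=4,fy=4)
cv2.imwrite("pics/g1.png",np.hstack([a,b]))
E
```

```text
[229 301] [218 214]
```

View pics/g1.png

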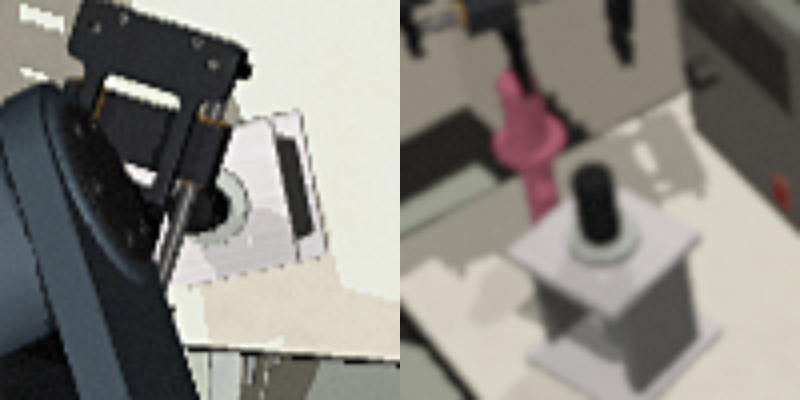

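The gripper straddles the drift: in the scene crop the fingers are at (510,50) and (620,50), with the grip below between them. I'm descending, then closing.

>>> apply_moves:
  steps:
    - [[0,0,4,0,0,0,0.1],[0,0,8,0,0,0,0.1],[0,0,11,0,0,0,0.1],[0,0,12.5,0,0,0,0.1],[0,0,12.5,0,0,0,0.1],[0,0,12.5,0,0,0,-1],[0,0,12.5,0,0,0,-1],[0,0,12.5,0,0,0,-1],[0,0,12.5,0,0,0,-1],[0,0,12.5,0,0,0,-1],[0,0,12.5,0,0,0,-1]]

```text
time_s: 2.82
position: [0.4272, 0.3398, 0.1264]
tcp_rot: [[0.285, 0.959, -0.001], [0.959, -0.285, 0.001], [0.001, -0.001, -1.0]]
force: [-3.7, 2.0, 6.6]
opening: 0.295
grasp_force: 30.0
```

>>> apply_moves:
  steps:
    - [[0,0,-2,0,0,0,-1],[0,0,-5,0,0,0,-1],[0,0,-9,0,0,0,-1],[0,0,-12,0,0,0,-1],[0,0,-12,0,0,0,-1],[0,0,-12,0,0,0,-1]]

```text
time_s: 3.58
position: [0.4269, 0.3389, 0.2441]
tcp_rot: [[0.285, 0.959, -0.002], [0.959, -0.285, -0.001], [-0.002, -0.002, -1.0]]
force: [0.0, 0.1, -3.2]
opening: 0.293
grasp_force: 30.0
```

>>> apply_moves:
  steps:
    - [[-1,2,-3,0,0,0,-1],[-3,5,-5.5,0,-8,0,-1],[-5,9,-6.5,0,-16,0,-1],[-7,13,-6.5,0,-24,0,-1],[-9,16,-6,0,-30,0,-1],[-9.5,17.1,-4.5,0,-30,0,-1],[-9.5,17.1,-3.2,0,-30,0,-1],[-9.5,17.1,-3.2,0,-30,0,-1],[-9.5,17.1,-3.2,0,-30,0,-1],[-9.5,17.1,-3.2,0,-30,0,-1],[-9.5,17.1,-3.2,0,-30,0,-1]]

```text
time_s: 4.95
position: [0.5647, 0.2002, 0.2784]
tcp_rot: [[0.247, 0.959, -0.141], [0.831, -0.284, -0.479], [-0.499, 0.001, -0.867]]
force: [0.2, -0.4, -1.8]
opening: 0.288
grasp_force: 30.0
```

```bash
python3 - <<'E'
from h import *
st=bot.read_state();print(st["joint_positions"],st["position"],st["tcp_rot"])
t=bot.capture("top");s=bot.capture("scene");cv2.imwrite("pics/top2.png",t);cv2.imwrite("pics/scene2.png",s)
tip=st["position"]+.1164*(-st["tcp_rot"][:,2])*-1*1
tip=st["position"]+.1164*st["tcp_rot"][:,2]
B=np.array([.543,.129,.149]);print("tip",tip,"proj",proj("top",tip),proj("scene",tip),proj("top",B),proj("scene",B))
a=cv2.resize(t[200:290,280:380],None,fx=4,fy=4);b=cv2.resize(s[200:290,275:375],None,fx=4,fy=4)
cv2.imwrite("pics/g2.png",np.hstack([a,b]))
E
```

```text
[ 20.1894  35.5975  70.5791 -23.6537  92.528   39.6011] [0.5647 0.2002 0.2784] [[ 0.2468  0.9588 -0.1407]
 [ 0.8307 -0.2841 -0.4788]
 [-0.499   0.0013 -0.8666]]
tip [0.5484 0.1444 0.1776] proj [319.0364 246.9867] [311.0839 222.8055] [326.4303 250.3952] [313.845  236.3151]
```

View pics/g2.png

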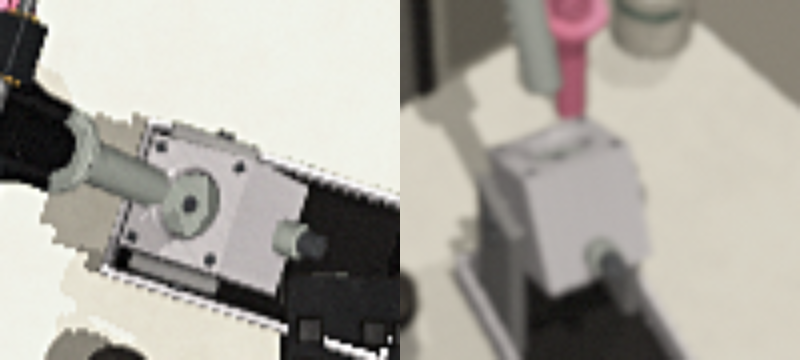

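The shaft lines up with the bore mouth: in the top crop its tip is near (165,190) and its axis runs into the mouth centre at (189,205). The scene view agrees, so I'm inserting along the tool's z.

>>> apply_moves:
  steps:
    - [[0,0,1.5,0,0,0,-1],[0,0,3,0,0,0,-1],[0,0,3.8,0,0,0,-1],[0,0,4.2,0,0,0,-1],[0,0,4.6,0,0,0,-1],[0,0,5,0,0,0,-1],[0,0,5.4,0,0,0,-1],[0,0,5.8,0,0,0,-1],[0,0,5.8,0,0,0,-1]]

```text
time_s: 6.18
position: [0.5569, 0.1734, 0.2305]
tcp_rot: [[0.248, 0.959, -0.14], [0.831, -0.285, -0.478], [-0.498, 0.003, -0.867]]
force: [-0.6, 6.1, 10.7]
opening: 0.294
grasp_force: 30.0
```

>>> apply_moves:
  steps:
    - [[0,0,0.4,0,0,0,-1],[0,0,0.8,0,0,0,-1],[0,0,1.2,0,0,0,-1],[0,0,1.6,0,0,0,-1],[0,0,2.0,0,0,0,-1],[0,0,2.4,0,0,0,-1],[0,0,2.8,0,0,0,-1],[0,0,3.2,0,0,0,-1],[0,0,3.6,0,0,0,-1],[0,0,4,0,0,0,-1],[0,0,4.4,0,0,0,-1]]

```text
time_s: 7.55
position: [0.5506, 0.1526, 0.1925]
tcp_rot: [[0.249, 0.958, -0.14], [0.831, -0.285, -0.478], [-0.498, 0.002, -0.867]]
force: [-2.2, 6.9, 11.6]
opening: 0.291
grasp_force: 30.0
```

>>> apply_moves:
  steps:
    - [[0,0,0.4,0,0,0,-1],[0,0,0.8,0,0,0,-1],[0,0,1.2,0,0,0,-1],[0,0,1.5,0,0,0,-1],[0,0,1.5,0,0,0,-1],[0,0,1.5,0,0,0,-1]]

```text
time_s: 8.3
position: [0.5482, 0.1437, 0.1762]
tcp_rot: [[0.247, 0.959, -0.142], [0.83, -0.285, -0.479], [-0.5, 0.0, -0.866]]
force: [1.2, -0.5, -1.2]
opening: 0.286
grasp_force: 30.0
```

```bash
python3 - <<'E'
from h import *
t=bot.capture("top");s=bot.capture("scene");cv2.imwrite("pics/top3.png",t);cv2.imwrite("pics/scene3.png",s)
a=cv2.resize(t[200:300,290:390],None,fx=4,fy=4);b=cv2.resize(s[220:320,270:370],None,fx=4,fy=4)
cv2.imwrite("pics/g3.png",np.hstack([a,b]))
E
```

```text
(no output)
```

View pics/g3.png

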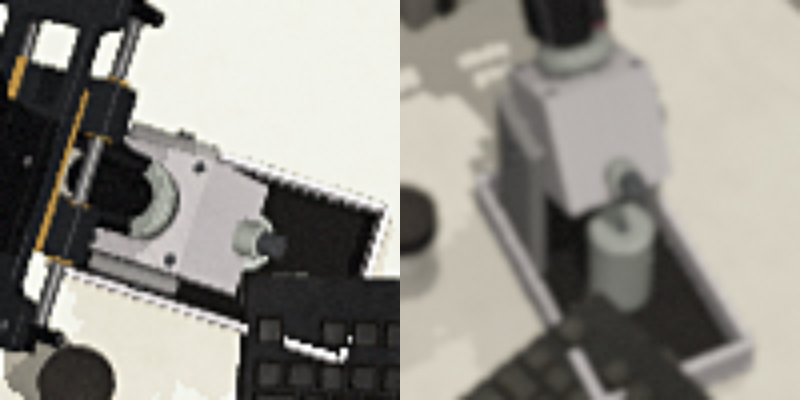

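The plug stands in the catch tray, at (620,255) in the scene crop, and the force has dropped to zero. Now I'm withdrawing the drift along the bore.

>>> apply_moves:
  steps:
    - [[0,0,-1.5,0,0,0,-1],[0,0,-3,0,0,0,-1],[0,0,-5,0,0,0,-1],[0,0,-7,0,0,0,-1],[0,0,-9,0,0,0,-1],[0,0,-11,0,0,0,-1],[0,0,-13,0,0,0,-1],[0,0,-13.5,0,0,0,-1],[0,0,-13.5,0,0,0,-1],[0,0,-13.5,0,0,0,-1]]

```text
time_s: 9.65
position: [0.5668, 0.2081, 0.2925]
tcp_rot: [[0.246, 0.959, -0.144], [0.83, -0.285, -0.48], [-0.501, -0.001, -0.866]]
force: [0.1, 0.3, -2.2]
opening: 0.292
grasp_force: 30.0
```

```bash
python3 - <<'E'
from h import *
from scipy.spatial.transform import Rotation as Ro
st=bot.read_state();R=st["tcp_rot"]
yaw=np.radians(-106.5);mx=np.array([np.cos(yaw),np.sin(yaw),0]);my=np.array([-mx[1],mx[0],0])
Rg=np.c_[np.cross(my,[0,0,-1]),my,[0,0,-1]]
print(st["joint_positions"],Ro.from_matrix(R.T@Rg).as_rotvec(degrees=True))
for w in([.5,.26,.31],[.4272,.3398,.26]): print((R.T@(np.array(w)-st["position"]))*100)
E
```

```text
[ 20.7428  35.4588  68.5978 -23.529   94.8799  39.1956] [-0.0914 30.0578 -0.0171]
[ 1.7886 -7.8808 -3.0481]
[  9.127  -17.1241  -1.5024]
```

>>> apply_moves:
  steps:
    - [[0.5,-4,-2.5,0,5,0,-1],[1.8,-7.9,-3,0,13,0,-1],[4.5,-11,-2.5,0,21,0,-1],[7,-14,-2,0,28,0,-1],[9.1,-17.1,-1.5,0,30,0,-1],[9.1,-17.1,-1.5,0,30,0,-1],[9.1,-17.1,-1.5,0,30,0,-1],[9.1,-17.1,-1.5,0,30,0,-1],[9.1,-17.1,-1.5,0,30,0,-1],[9.1,-17.1,-1.5,0,30,0,-1]]

```text
time_s: 10.9
position: [0.4284, 0.3396, 0.2607]
tcp_rot: [[0.285, 0.958, 0.0], [0.958, -0.285, -0.0], [0.0, 0.0, -1.0]]
force: [-0.1, -0.2, -2.3]
opening: 0.293
grasp_force: 30.0
```

```bash
python3 - <<'E'
from h import *
st=bot.read_state();print(st["position"],st["tcp_rot"])
t=bot.capture("top");s=bot.capture("scene");cv2.imwrite("pics/top4.png",t);cv2.imwrite("pics/scene4.png",s)
z=st["tcp_rot"][:,2]
for k in(.1164,.026): P=st["position"]+k*z;print(P,proj("top",P),proj("scene",P))
for H in([.4272,.3398,.1],):print("hole",proj("top",H),proj("scene",H))
a=cv2.resize(t[250:350,180:280],None,fx=4,fy=4);b=cv2.resize(s[165:265,170:270],None,fx=4,fy=4)
cv2.imwrite("pics/g4.png",np.hstack([a,b]))
E
```

```text
[0.4284 0.3396 0.2607] [[ 0.2851  0.9585  0.0002]
 [ 0.9585 -0.2851 -0.    ]
 [ 0.      0.0002 -1.    ]]
[0.4284 0.3396 0.1443] [228.3626 301.9037] [217.6561 211.4633]
[0.4284 0.3396 0.2347] [219.0453 304.0142] [212.2199 183.325 ]
hole [232.2761 301.5325] [219.6397 224.3342]
```

View pics/g4.png

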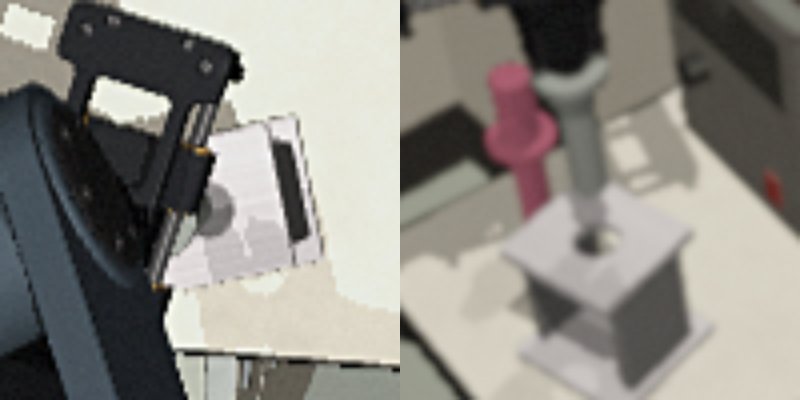

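The scene crop shows the hole at (598,240), where (0.4272, 0.3398) projects to within half a pixel. The shaft hangs straight above it, so I'm lowering it with a 1 mm correction.

>>> apply_moves:
  steps:
    - [[0,-0.1,1.5,0,0,0,-1],[0,-0.1,3,0,0,0,-1],[0,-0.1,4,0,0,0,-1],[0,-0.1,5,0,0,0,-1],[0,-0.1,6,0,0,0,-1],[0,-0.1,6.5,0,0,0,-1],[0,-0.1,6.5,0,0,0,-1]]

```text
time_s: 11.88
position: [0.4269, 0.34, 0.1953]
tcp_rot: [[0.285, 0.959, -0.001], [0.959, -0.285, -0.0], [-0.0, -0.001, -1.0]]
force: [-0.3, 0.2, -2.1]
opening: 0.291
grasp_force: 30.0
```

>>> apply_moves:
  steps:
    - [[0,0,1.5,0,0,0,-1],[0,0,3,0,0,0,-1],[0,0,4.5,0,0,0,-1],[0,0,5.6,0,0,0,-1],[0,0,6.3,0,0,0,-1],[0,0,6.6,0,0,0,-1],[0,0,6.6,0,0,0,-1]]

```text
time_s: 12.75
position: [0.4271, 0.3402, 0.1296]
tcp_rot: [[0.285, 0.959, 0.0], [0.959, -0.285, 0.0], [0.0, 0.0, -1.0]]
force: [-0.4, -0.2, -2.2]
opening: 0.293
grasp_force: 30.0
```

Still no contact, so I'm going down the last few mm to seat it.

>>> apply_moves:
  steps:
    - [[0,0,0.2,0,0,0,-1],[0,0,0.3,0,0,0,-1],[0,0,0.4,0,0,0,-1],[0,0,0.4,0,0,0,-1]]

```text
time_s: 13.25
position: [0.4271, 0.3402, 0.1264]
tcp_rot: [[0.284, 0.959, 0.001], [0.959, -0.284, 0.0], [0.0, 0.001, -1.0]]
force: [-1.3, -1.2, 4.3]
opening: 0.291
grasp_force: 30.0
```

Contact at the original height means the collar is on the plate. I'm releasing slowly and rising.

>>> apply_moves:
  steps:
    - [[0,0,0,0,0,0,-0.2],[0,0,0,0,0,0,0],[0,0,0,0,0,0,0.1],[0,0,0,0,0,0,0.1],[0,0,-2,0,0,0,0.1],[0,0,-5,0,0,0,0.1],[0,0,-9,0,0,0,0.1],[0,0,-14,0,0,0,0.1],[0,0,-18,0,0,0,0.1],[0,0,-18,0,0,0,0.1],[0,0,-18,0,0,0,0.1]]

```text
time_s: 14.62
position: [0.4263, 0.3398, 0.3049]
tcp_rot: [[0.284, 0.959, -0.001], [0.959, -0.284, -0.001], [-0.001, -0.001, -1.0]]
force: [-0.4, 0.5, -0.7]
opening: 0.551
grasp_force: 0.0
```

```bash
python3 - <<'E'
from h import *
st=bot.read_state();print(st["time_s"],st["position"],st["force"],st["opening"])
s=bot.capture("scene");t=bot.capture("top")
a=cv2.resize(s[170:430,180:450],None,fx=2,fy=2);b=cv2.resize(t[150:345,270:500],(250,212));c=np.zeros((520,250,3),np.uint8);c[:212]=b
cv2.imwrite("pics/g5.png",np.hstack([a,c]))
s0=cv2.imread("pics/scene0.png");d=cv2.absdiff(s,s0).max(2)
for n,X in dict(can=[.4428,.1693,.032],dish=[.5325,-.2184,.007],pot=[.739,.2558,.037],grip=[.428,.34,.133],pink2=[.65,.23,.1]).items():
    p=proj("scene",X).astype(int);print(n,p,np.mean(d[p[1]-10:p[1]+10,p[0]-10:p[0]+10]>40))
E
```

```text
14.625 [0.4263 0.3398 0.3049] [-0.4295  0.4723 -0.6998] 0.5514968405303743
can [270 280] 0.0
dish [418 374] 0.0
pot [336 200] 0.0
grip [218 214] 0.27
pink2 [318 204] 0.0
```

View pics/g5.png

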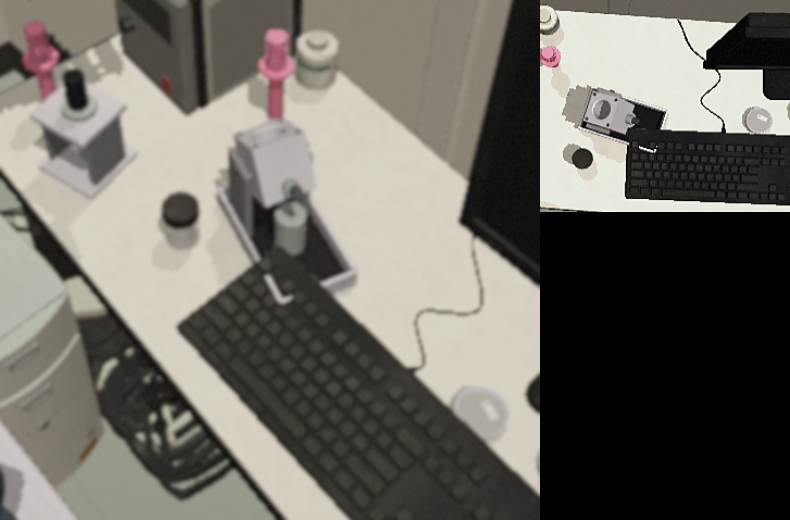

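The drift hangs upright in the rack at (75,95) in the crop, the plug stands in the tray at (290,230), and the bystanders have not moved. I'm handing in.

```bash
python3 -c "
from rig import bot
print(bot.hand_in())"
```

```text
the job is handed in; nothing more can be done
None
```

The plug was pushed through the bore into the catch tray and the drift hangs back in its rack; the canister, petri dish and white pot were not moved, and the job was handed in at about 15 s.

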